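# Knock a bench dog down to planing height and butt the board up to the stop

## Robot

A 6-joint arm with a two-finger parallel gripper is mounted at the origin on the work surface. World frame = base frame: x ahead of the robot, y to its left, z up, the work surface at z = 0. Lengths are in m, angles in rad, forces in N, time in s.
With the tool pointing down it reaches from about 0.375 to 0.925 m from the base axis. Payload 5.7 kg.
Tool frame: the origin (TCP) lies on the front face of the gripper's body, between the roots of the fingers; the fingertips stand arm.tip_extent ahead of it and the grasp point (between the pads) lies 61 mm ahead of it (arm.tip_extent is the distance from the TCP to the fingertips, in m); z points along the fingers, y is the line along which they close (so a half turn about z gives the same grasp; the last joint's range is limited). The gripper opens to 88 mm and grips with 3 to 60 N. Pads are 20 mm wide; open, the fingers measure 115 mm over their backs; the gripper's body (75 mm by 178 mm) begins 61 mm behind the grasp point.
Start: joints at [1.044, 0.359, 1.51, -0, 1.272, -0.115], TCP at [0.24, 0.55, 0.303] pointing down, gripper open.
Joint ranges: [-2.97, 2.97], [-1.01, 2.36], [0.21, 2.38], [-0.96, 4.11], [0.2, 2.71], [-2.98, 2.98]. Speed limits (rad/s): [2.39, 2.39, 3.14, 3.14, 3.14, 3.14].

## Interface

Orientations are given as a unit quaternion [w, x, y, z].
In Python, from cell import monitor, cams, job, arm gives the robot as it stands.
- The arm moves only by the shell command python3 -m inch 'ROWS' [FORCE]. ROWS is JSON, a list of rows, each a list of 3 entries, a list of its own where there are three numbers: the turn, a rotation vector about the world's x, y, z in rad, then the shift along the world's x, y, z in mm, then the opening in per cent of the stroke, from 0 (shut) to 100 (fully open). In form: [[[rx, ry, rz], [dx, dy, dz], jaw], ...]. A call has 1 to 10 rows; each row shifts and turns the commanded pose from where the row before left it; what a row does not reach is not made up. A row lasts 1/8 s, in which the tool goes at most 62.5 mm and 10.7 degrees, less where a joint would pass 70% of its speed; a pose out of reach is approached as far as the arm can. A call with a gripper value outside its range is refused whole. The fingers move at their own pace and stop on an object; FORCE is the grip in N (left out, the last holds). Time passes only in rows, so rows that do not move let the fingers close. It gives the time, the measured TCP pose, the force, the opening and the grip force at its end, in the units of the state.
- monitor.state(): the state, without advancing time (a new reading comes with each control period).
- cams.camera(name): name is "side" or "top"; returns the picture (384x512x3 uint8, red, green, blue); there is no depth.
- cams.get_calibration(name): a dict with "fx", "fy", "cx", "cy" (pixels), "T" (4x4, takes a point from camera to world coordinates). Camera axes: x right, y up, looking along -z (the intrinsics and any distortion apply to the point x, -y, -z); pixel columns grow to the right and rows downward; lengths in m; the calibration is good to about 2 mm. A picture is of the moment at which its call begins. get_calibration takes no time and is no camera call.
- job.close_job(): hands the job in; it is judged then, once.
The state is a dict: "clock": time; "qpos": joint angles; "qvel": joint speeds; "joint_torque": joint torques, N m; "tcp_pos": TCP position; "eef_rot": TCP orientation; "contact_force": force on the tool from outside, world axes, zero at the start; "torque": the same for the moment, N m; "finger_gap": finger opening in m; "grip_force": force on a finger pad.
Only numpy, scipy, OpenCV 4.12 (cv2) and the standard library are available. Lean on these libraries where they do the work, as an engineer would, in place of code of your own. Each camera call takes 0.05 s, during which the arm holds its last target. There are 200 camera calls.

## Task

Get this board ready for planing: take the mallet and strike the bench dog that stands too high down until its top is level with the other dog, which is already set and must stay as it is. Then lay the mallet on the bench beside the slab and slide the board up square against both dogs. Use only the mallet on the high dog, and leave the block plane, chisel and try square where they lie.

Things in the scene. Friction and masses are not known exactly. Their poses are not given: they have to be found in the camera images.
- planing_slab: Fixed beech slab on the bench, 280 (x) x 460 (y) x 60 mm thick, turned a little in plan. Origin: centre of its underside, z up; top 60 mm above the bench. Two rows of 20 mm dog holes at x = -45 and +45 mm. Both dogs stand at y = +150 mm, one per row (either may be the high one), the board on their -y side. A low vise jaw sticks out 85 mm from its edge near the robot.
- tall_dog: The bench dog that stands too high: upright round brass pin, 20 mm in diameter, 72 mm long. Origin at the centre of its flat top, so that its height is the height of the top; it starts 38 to 48 mm above the slab and can go down until flush. A leaf spring in its side grips the hole: it moves only under 12 N or more, straight down, and stays at any height where it is left (it does not spring back).
- set_dog: The other dog, the same in every way (origin at the centre of its top), already at the right height, 11 to 17 mm above the slab, which is below the face of the board.
- mallet_head (a point): Centre of the mallet's head. Joiner's mallet, 0.5 kg: dark wooden head 64 (along the handle) x 60 x 110 mm high, with a brass band; the two striking faces are the ends of the 110 mm length, 55 mm above and below this point. It stands on the bench on one striking face, so its handle is level, 55 mm above the bench. Axes: z up through the striking faces, handle towards -x.
- mallet_handle (a point): Point on the axis of the mallet's light wooden handle, 58 mm from the head's centre (26 mm from the head's side); a good place to grip. The handle is a bar with flat sides, 22 mm wide (y) and 26 mm high (z), running from the head's side (32 mm from the head's centre) to 212 mm from it. Axes as for the head.
- board_mid (a point): Centre of the board to be planed, half-way up: 130 (x) x 220 (y) x 27 mm thick, 0.5 kg, lying flat and loose on the slab. Its y axis points to the dogs, roughly along the slab's y.
- board_front_end (a point): Centre of the board's end face next to the dogs, 110 mm from the board's centre along its y, half-way up. At the start it is 55 to 95 mm short of the dogs. Against the stop it stands at y = 140 mm in the slab's frame, since the dogs' near sides are there.
- block_plane: Bystander: small green and steel block plane lying on the bench to the left of the slab, 160 x 52 x 55 mm; origin under its centre.
- chisel: Bystander: chisel with a light wooden handle lying on the slab beside the board, on the side away from the robot, along the slab's y about 112 mm from its middle line, 250 mm long, 29 mm high; origin underneath, at about its middle.
- try_square: Bystander: try square, dark wooden stock 130 x 24 x 18 mm with a 180 mm steel blade, lying on the bench to the right, beyond the mallet; origin under the middle of the stock.
- mallet: The mallet as a whole (see mallet_head); origin at the centre of the striking face on which it stands at the start.

How it is judged:
On the way, in this order (a step that is already met when the one before it is completed fails the run):
1. the high dog is knocked down by a blow of the held mallet (it moves faster than 60 mm/s under the mallet) (linear speed of tall_dog above 0.06 m/s and contact force between mallet and tall_dog above 1 N and contact force between the fingers and mallet above 1 N).
2. the high dog's top is level with the other dog's, within 4 mm, with the mallet off it (z of tall_dog in the frame of set_dog between -0.004 and 0.004 m and contact force between mallet and tall_dog below 0.1 N), for 0.2 s.
3. the mallet is put down on the bench and let go (height (world z) of mallet_head below 0.075 m and contact force between the fingers and mallet below 0.1 N), for 0.2 s.
4. the board is slid up against both dogs (y of board_front_end in the frame of planing_slab above 0.136 m and angle between the y axis of board_front_end and the y axis of planing_slab, either way round below 0.04 rad), for 0.2 s.
At the end, for the whole second after the job is handed in: The two dogs' tops are level within 4 mm; the board lies flat on the slab, its end within 4 mm of the dogs, square within 0.04 rad and centred on them within 20 mm; the mallet lies still on the bench itself (head centre below 75 mm), not on slab or board (all of step 4 and z of tall_dog in the frame of set_dog between -0.004 and 0.004 m and y of board_front_end in the frame of planing_slab below 0.145 m and x of board_front_end in the frame of planing_slab between -0.02 and 0.02 m and z of board_front_end in the frame of planing_slab below 0.077 m and height (world z) of mallet_head between 0 and 0.075 m and linear speed of mallet below 0.02 m/s); the robot touches nothing.
It fails at once if the dog that was already set is moved (more than 3 mm) (distance of set_dog from where it was at the start of the episode above 0.003 m).
It fails at once if the high dog is pushed with the fingers or the arm instead of the mallet (contact force between any of the fingers, the arm and tall_dog above 3 N).
It fails at once if the block plane, chisel or try square is shifted by more than 20 mm (distance of any of block_plane, chisel, try_square from where it was at the start of the episode above 0.02 m).
It also fails if it takes over 59 s, if anything falls off the work surface, if the arm or the gripper's body presses on something with over 40 N, if the wrist force passes 120 N, or if a joint passes its speed limit or range.

## Working session

There is one attempt and no reset: what is moved stays moved. The work goes in short steps, Python scripts to look and compute and a shell command to move; the robot and the scene stay as the last step left them, time stands still between calls to the robot, and variables do not carry over. Pictures are saved under pics/ and viewed, at most 10 in all, crops included, and the job is handed in when it is done.

```bash
ls; mkdir -p pics
python3 - <<'E'
from cell import monitor,cams,arm
import cv2
print(monitor.state(),arm.tip_extent)
for n in("side","top"):
    cv2.imwrite(f"pics/{n}0.png",cams.camera(n)[:,:,::-1]); print(n,cams.get_calibration(n))
E
```

```text
pics
{'clock': 0.0, 'qpos': array([ 1.04389430e+00,  3.59471856e-01,  1.51143312e+00,  1.56548711e-05,
        1.27246558e+00, -1.15118660e-01]), 'qvel': array([-5.18064704e-04,  6.87198073e-04,  8.12117217e-05,  1.83954788e-03,
       -1.84614227e-04, -1.62730406e-04]), 'joint_torque': array([-1.54807705e-03, -5.15346229e+01, -2.70728213e+01,  6.77230745e-02,
        3.49946762e-02, -1.96216070e-04]), 'tcp_pos': array([0.23988691, 0.5493705 , 0.30182892]), 'eef_rot': array([-2.87583482e-04,  2.04442267e-01,  9.78878220e-01, -8.41178577e-04]), 'contact_force': array([ 0.48142246,  0.00184149, -0.09050407]), 'torque': array([-0.01769049, -0.00897677,  0.03497116]), 'grip_force': 0.0, 'finger_gap': 0.08801732714089688} 0.08
side {'fx': 362.2733824840547, 'fy': 362.2733824840547, 'cx': 258.4003110052261, 'cy': 195.0048806431751, 'T': array([[-0.99786717,  0.05263005, -0.03861597,  0.52057249],
       [-0.06516448, -0.7683938 ,  0.63665105,  0.68378046],
       [ 0.0038347 ,  0.63780957,  0.77018455,  0.83217533],
       [ 0.        ,  0.        ,  0.        ,  1.        ]])}
top {'fx': 367.3049523847203, 'fy': 367.3049523847203, 'cx': 251.19288583772317, 'cy': 192.74709977019546, 'T': array([[ 0.02203432,  0.98965439, -0.14176982,  0.42478434],
       [-0.99968677,  0.02349347,  0.00862663,  0.050356  ],
       [ 0.01186805,  0.14153533,  0.98986206,  1.07133022],
       [ 0.        ,  0.        ,  0.        ,  1.        ]])}
```

Run:
```python
import cv2
for n in("side","top"):
    cv2.imwrite(f"pics/{n}0b.png",cv2.resize(cv2.imread(f"pics/{n}0.png"),(800,600),interpolation=cv2.INTER_CUBIC))
```

```text
(no output)
```

View pics/side0b.png

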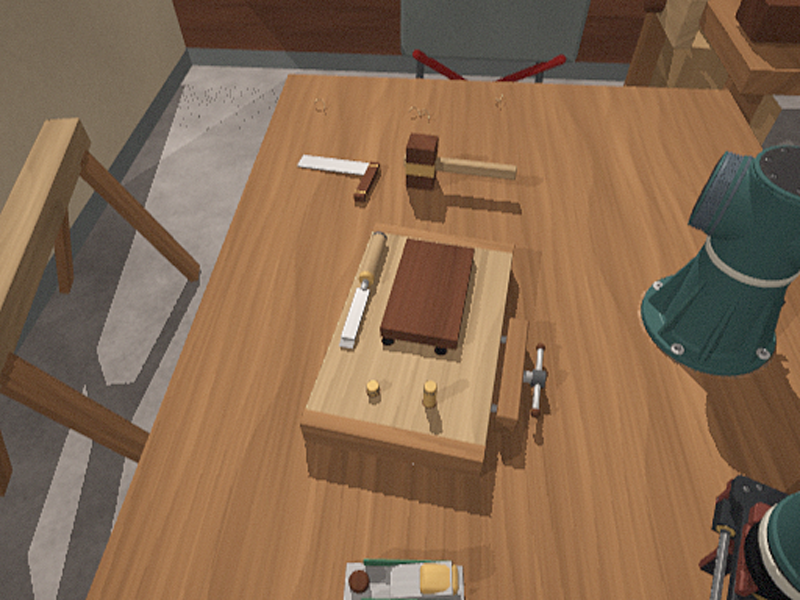

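View pics/top0b.png

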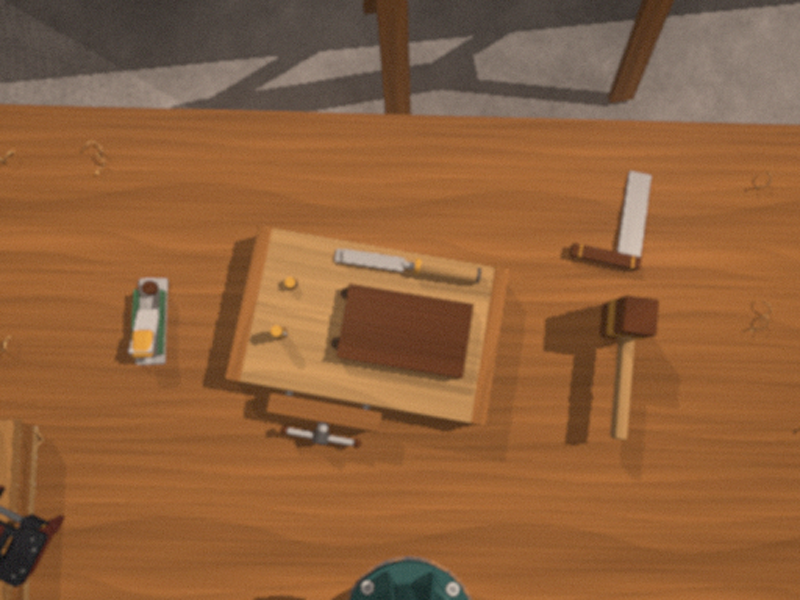

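The side view shows the tall dog at (430,385) and the set dog at (373,384), so the one nearer the robot is high. The top view shows them at (277,331) and (290,283), the board at about (405,331), and the mallet head at (632,316) with its handle running to (622,437). Next I measure these.

```bash
cat > h.py <<'E'
import numpy as np,cv2
from cell import monitor,cams,job,arm
def ray(n,p):
    c=cams.get_calibration(n);T=c["T"]
    d=np.array([(p[0]-c["cx"])/c["fx"],-(p[1]-c["cy"])/c["fy"],-1.])
    return T[:3,3],T[:3,:3]@d
def onz(n,p,z):
    o,d=ray(n,p);return o+d*(z-o[2])/d[2]
def tri(p,q):
    o,d=ray("side",p);a,e=ray("top",q)
    s=np.linalg.lstsq(np.c_[d,-e],a-o,rcond=None)[0]
    A,B=o+d*s[0],a+e*s[1];return (A+B)/2,np.linalg.norm(A-B)
E
python3 - <<'E'
from h import *
k=512/800
S=cv2.imread("pics/side0.png");T=cv2.imread("pics/top0.png")
hs=cv2.cvtColor(S,cv2.COLOR_BGR2HSV);ht=cv2.cvtColor(T,cv2.COLOR_BGR2HSV)
for nm,h,pts in(("side",hs,dict(dogset=(373,386),dogtall=(430,392),slab=(350,410),bench=(300,560),board=(430,290),head=(423,145),handle=(480,168))),("top",ht,dict(dogset=(290,284),dogtall=(277,332),slab=(310,320),bench=(540,480),board=(400,330),headtop=(640,316),headside=(620,320),handle=(624,390)))):
    for a,p in pts.items(): print(nm,a,h[int(p[1]*k),int(p[0]*k)])
P=lambda n,p,z:np.round(onz(n,(p[0]*k,p[1]*k),z)*1000)
for p in((262,228),(508,268),(478,423),(228,380)):print("slab",P("top",p,.06))
for p in((347,286),(472,304),(463,377),(338,359)):print("board",P("top",p,.087))
print("handle",P("top",(628,340),.068),P("top",(622,437),.068))
for n,p in(("tall",((430,383),(276,330))),("set",((373,382),(290,283)))):
    print(n,tri(*[np.array(x)*k for x in p]))
E
```

```text
side dogset [ 19 120 238]
side dogtall [ 18 133 198]
side slab [ 16  98 200]
side bench [ 13 127 179]
side board [  9 135 113]
side head [  9 141 116]
side handle [ 16 114 128]
top dogset [ 18 179 228]
top dogtall [ 18 177 228]
top slab [ 16 138 186]
top bench [ 14 172 153]
top board [ 11 169 104]
top headtop [ 12 171 109]
top headside [ 12 186  70]
top handle [ 15 137 193]
slab [698. 280.  60.]
slab [ 635. -165.   60.]
slab [ 360. -111.   60.]
slab [424. 325.  60.]
board [591. 121.  87.]
board [564. -96.  87.]
board [438. -81.  87.]
board [464. 133.  87.]
handle [ 509. -374.   68.] [ 342. -357.   68.]
tall (array([0.50845932, 0.2358562 , 0.11155262]), np.float64(0.0008700269786727874))
set (array([0.59497278, 0.22139462, 0.0813087 ]), np.float64(0.0011758682446231647))
```

```bash
cat >> h.py <<'E'
def blob(n,im,lo,hi,box,close=0):
    h=cv2.cvtColor(im,cv2.COLOR_BGR2HSV);m=cv2.inRange(h,lo,hi)
    M=np.zeros_like(m);x0,y0,x1,y1=[int(v*.64) for v in box];M[y0:y1,x0:x1]=m[y0:y1,x0:x1]
    if close:M=cv2.morphologyEx(M,cv2.MORPH_CLOSE,np.ones((close,close)))
    return max(cv2.findContours(M,cv2.RETR_EXTERNAL,cv2.CHAIN_APPROX_NONE)[0],key=cv2.contourArea)[:,0].astype(float)
def rect(n,c,z):
    P=np.array([onz(n,p,z)[:2] for p in c])*1000
    return cv2.minAreaRect(P.astype(np.float32)),P
E
python3 - <<'E'
from h import *
S=cv2.imread("pics/side0.png");T=cv2.imread("pics/top0.png")
for nm,lo,hi,box,z,cl in(("slab",(13,90,160),(19,158,255),(215,215,520,435),.06,15),("board",(5,120,60),(14,200,130),(325,270,490,390),.087,0),("handle",(13,90,150),(18,155,255),(605,335,645,450),.068,3),("headtop",(8,140,85),(14,200,130),(595,285,670,345),.11,0)):
    c=blob("top",T,lo,hi,box,cl);r,P=rect("top",c,z);print(nm,r,len(c))
for nm,b1,b2 in(("tall",(415,370,445,412),(262,318,292,345)),("set",(360,372,386,402),(278,270,302,297))):
    for n,im,b in(("side",S,b1),("top",T,b2)):
        c=blob(n,im,(17,100 if n=="side" else 165,190),(22,255,255),b);print(nm,n,c.min(0),c.max(0),c.mean(0),cv2.contourArea(c.astype(np.float32)))
V=[cv2.resize(S[230:275,225:290],None,fx=6,fy=6,interpolation=0),cv2.resize(T[165:225,160:205],None,fx=6,fy=6,interpolation=0)]
H=max(v.shape[0] for v in V);cv2.imwrite("pics/z.png",np.hstack([cv2.copyMakeBorder(v,0,H-v.shape[0],0,5,0) for v in V]))
E
```

```text
slab ((515.6900024414062, 91.61239624023438), (428.1812744140625, 317.8751220703125), 81.93083190917969) 516
board ((513.1511840820312, 28.190399169921875), (233.88711547851562, 135.38316345214844), 82.0082778930664) 290
handle ((424.597900390625, -365.25738525390625), (20.56759262084961, 170.58013916015625), 83.20904541015625) 133
headtop ((546.30859375, -372.20361328125), (66.6816635131836, 70.29993438720703), 87.52031707763672) 99
tall side [272. 243.] [278. 250.] [275.14285714 246.0952381 ] 35.5
tall top [174. 208.] [179. 214.] [176.5        211.11111111] 24.0
set side [233. 243.] [241. 249.] [237.54545455 245.95454545] 33.0
set top [182. 178.] [188. 183.] [185.2 180.2] 19.5
```

View pics/z.png

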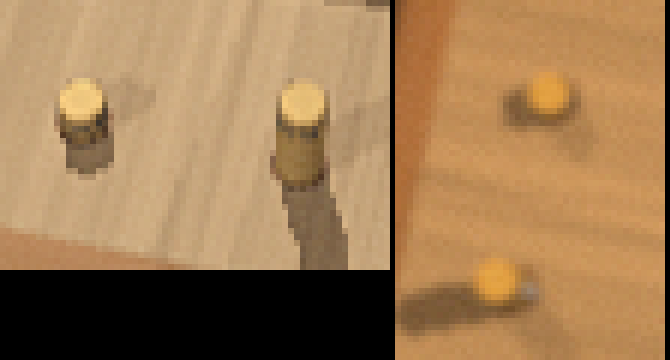

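Crop: the top-face centres are side (238.0,246.1) for the set dog and (275.0,246.5) for the tall one; top (185.2,180.0) and (176.3,211.3).

Run:
```python
from h import *
k=.64
s=tri((238.0,246.1),(185.2,180.0));t=tri((275,246.5),(176.3,211.3));print(s,t,np.degrees(np.arctan2(*(s[0]-t[0])[1::-1])), np.linalg.norm((s[0]-t[0])[:2]))
# z from each cam given xy constraint : position at assumed heights
for z in(.071,.074,.077):print("set",z,onz("side",(238,246.1),z)*1e3,onz("top",(185.2,180),z)*1e3)
for z in(.1,.104,.108):print("tall",z,onz("side",(275,246.5),z)*1e3,onz("top",(176.3,211.3),z)*1e3)
# head top corners in top view, handle tail
for p in((617,297),(658,299),(657,337),(617,336)):print("head",onz("top",np.array(p)*k,.11)*1e3)
for p in((632,156-21),(437,139),(407,150)):pass
print(tri(np.array((516,172))*k,np.array((622,437))*k))
print("slab corners side",[np.round(onz("side",np.array(p)*k,.06)*1e3) for p in((377,227),(514,246),(484,468),(303,423))])
st=monitor.state();print(st["eef_rot"])
```

```text
(array([0.59769772, 0.22339741, 0.07728394]), np.float64(0.0009052858805183239)) (array([0.50860913, 0.23741196, 0.10796567]), np.float64(0.0006308442002551732)) -8.939955902311226 0.09018416822953795
set 0.071 [597.88360295 219.65007433  71.        ] [599.25119195 224.46200171  71.        ]
set 0.074 [597.57889872 221.47933903  74.        ] [598.72796417 223.93985612  74.        ]
set 0.077 [597.27419449 223.30860373  77.        ] [598.20473638 223.41771053  77.        ]
tall 0.1 [508.16219947 232.55505435 100.        ] [509.61878821 238.92195085 100.        ]
tall 0.104 [508.22999901 235.0201765  104.        ] [509.26943452 238.14542418 104.        ]
tall 0.108 [508.29779855 237.48529866 108.        ] [508.92008082 237.36889752 108.        ]
head [ 578.69970571 -339.89002371  110.        ]
head [ 576.92339542 -409.89380954  110.        ]
head [ 512.0250771  -405.36132524  110.        ]
head [ 512.15661985 -337.65758574  110.        ]
(array([ 0.33793135, -0.3645588 ,  0.04923353]), np.float64(0.005912251083375989))
slab corners side [array([ 626., -152.,   60.]), array([ 356., -117.,   60.]), array([425., 340.,  60.]), array([696., 287.,  60.])]
[-2.64666991e-04  2.04458372e-01  9.78874928e-01 -7.61262009e-04]
```

```bash
python3 -m inch '[[[0,0,0.1],[21,-47,0],100],[[0,0,0.1],[21,-47,0],100],[[0,0,0.093],[21,-47,0],100],[[0,0,0],[21,-47,0],100],[[0,0,0],[21,-47,0],100],[[0,0,0],[21,-47,0],100],[[0,0,0],[21,-47,0],100],[[0,0,0],[21,-47,0],100],[[0,0,0],[21,-47,0],100],[[0,0,0],[21,-47,0],100]]' 60; python3 -m inch '[[[0,0,0],[4,-50,0],100],[[0,0,0],[4,-50,0],100],[[0,0,0],[4,-50,0],100],[[0,0,0],[4,-50,0],100],[[0,0,0],[4,-50,0],100],[[0,0,0],[4,-50,0],100],[[0,0,0],[4,-50,0],100],[[0,0,0],[6,-50,0],100],[[0,0,0],[6,-53,0],100],[[0,0,0],[0,0,0],100]]' 60
```

```text
clock: 1.35
tcp_pos: [0.4504, 0.0782, 0.3025]
eef_rot: [-0.0, 0.059, 0.998, 0.0]
contact_force: [1.1, -0.0, -0.1]
finger_gap: 0.0881
grip_force: 0.0
clock: 2.6
tcp_pos: [0.4902, -0.3768, 0.3019]
eef_rot: [0.0, 0.061, 0.998, -0.001]
contact_force: [-0.7, 0.8, -0.2]
finger_gap: 0.0881
grip_force: 0.0
```

```bash
python3 -m inch '[[[0,0,0],[0,0,-40],100],[[0,0,0],[0,0,-40],100],[[0,0,0],[0,0,-40],100],[[0,0,0],[0,0,-25],100],[[0,0,0],[0,0,-20],100],[[0,0,0],[0,0,-20],100],[[0,0,0],[0,0,0],100]]' 60
python3 - <<'E'
from h import *
a=cams.camera("side")[:,:,::-1];b=cams.camera("top")[:,:,::-1]
cv2.imwrite("pics/g1.png",np.hstack([cv2.resize(a[60:180,150:330],(390,260)),cv2.resize(b[160:300,350:450],(300,420))[:260]]) if 0 else np.hstack([cv2.resize(a[60:180,150:330],(400,267)),cv2.resize(b[170:290,330:510],(400,267))]))
E
```

```text
clock: 3.48
tcp_pos: [0.4891, -0.3711, 0.1161]
eef_rot: [-0.002, 0.059, 0.998, 0.001]
contact_force: [-0.1, -0.2, 0.4]
finger_gap: 0.0878
grip_force: 0.0
```

View pics/g1.png

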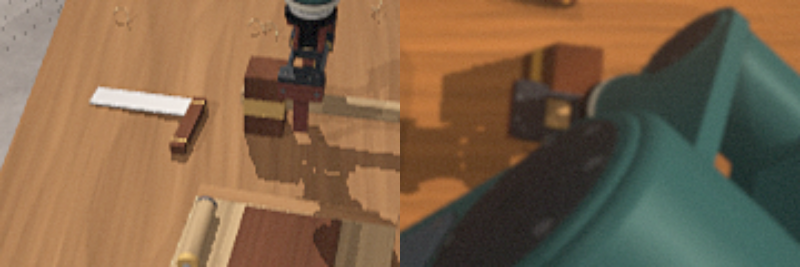

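The fingers straddle the handle just clear of the head (left image, head edge about x=287, finger 290–310). I close on it.

```bash
python3 -m inch '[[[0,0,0],[0,0,0],0],[[0,0,0],[0,0,0],0],[[0,0,0],[0,0,0],0],[[0,0,0],[0,0,0],0],[[0,0,0],[0,0,0],0],[[0,0,0],[0,0,0],0],[[0,0,0],[0,0,0],0],[[0,0,0],[0,0,0],0]]' 60; python3 -m inch '[[[0,0,0],[0,0,10],0],[[0,0,0],[0,0,20],0],[[0,0,0],[0,0,30],0],[[0,0,0],[0,0,40],0],[[0,0,0],[0,0,40],0],[[0,0,0],[0,0,40],0],[[0,0,0],[0,0,0],0],[[0,0,0],[0,0,0],0]]' 60
```

```text
clock: 4.58
tcp_pos: [0.4901, -0.3731, 0.1176]
eef_rot: [-0.0, 0.059, 0.998, -0.0]
contact_force: [0.6, 0.9, -0.4]
finger_gap: 0.0215
grip_force: 60.0
clock: 5.58
tcp_pos: [0.4893, -0.3724, 0.2961]
eef_rot: [-0.001, 0.059, 0.998, 0.001]
contact_force: [-0.1, 0.8, -4.5]
finger_gap: 0.0218
grip_force: 60.0
```

```bash
python3 -m inch '[[[0,0,0],[-2,26,0],0],[[0,0,0],[-2,40,0],0],[[0,0,0],[-2,50,0],0],[[0,0,0],[-2,50,0],0],[[0,0,0],[-2,50,0],0],[[0,0,0],[-2,50,0],0],[[0,0,0],[-2,50,0],0],[[0,0,0],[-2,50,0],0],[[0,0,0],[-2,50,0],0],[[0,0,0],[-2,50,0],0]]' 60;python3 -m inch '[[[0,0,0],[-2,50,0],0],[[0,0,0],[-2,50,0],0],[[0,0,0],[-2,30,0],0],[[0,0,0],[-1,20,0],0],[[0,0,0],[0,0,-30],0],[[0,0,0],[0,0,-15],0],[[0,0,0],[0,0,0],0],[[0,0,0],[0,0,0],0]]' 60
python3 - <<'E'
from h import *
a=cams.camera("side")[:,:,::-1];b=cams.camera("top")[:,:,::-1]
cv2.imwrite("pics/g2.png",np.hstack([cv2.resize(a[130:290,170:340],(425,400)),cv2.resize(b[120:260,130:260],(371,400))]))
E
```

```text
clock: 6.82
tcp_pos: [0.4684, 0.0944, 0.2954]
eef_rot: [-0.002, 0.059, 0.998, -0.0]
contact_force: [0.6, -0.4, -5.2]
finger_gap: 0.0217
grip_force: 60.0
clock: 7.82
tcp_pos: [0.4636, 0.2425, 0.253]
eef_rot: [0.0, 0.06, 0.998, -0.0]
contact_force: [0.4, 0.6, -4.4]
finger_gap: 0.0215
grip_force: 60.0
```

View pics/g2.png

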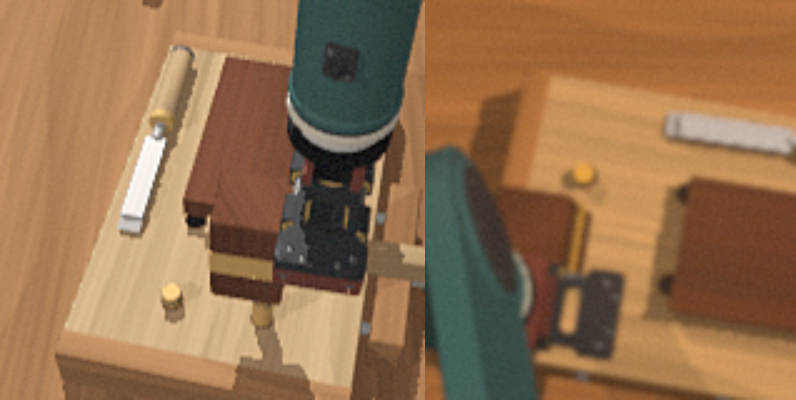

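The head is over the tall dog (side crop: dog at (262,310) below the face, which spans x=211–281), well clear of the set dog. First blow, partway down.

```bash
python3 -m inch '[[[0,0,0],[0,0,-42],0]]' 60; python3 -m inch '[[[0,0,0],[0,0,0],0],[[0,0,0],[0,0,0],0]]' 60; python3 -m inch '[[[0,0,0],[0,0,30],0],[[0,0,0],[0,0,40],0],[[0,0,0],[-20,-40,0],0],[[0,0,0],[-20,-50,0],0],[[0,0,0],[-20,-50,0],0],[[0,0,0],[0,0,0],0]]' 60
python3 - <<'E'
from h import *
a=cams.camera("side")[:,:,::-1];b=cams.camera("top")[:,:,::-1]
cv2.imwrite("pics/s2.png",a);cv2.imwrite("pics/t2.png",b)
cv2.imwrite("pics/g3.png",np.hstack([cv2.resize(a[230:275,215:300],None,fx=5,fy=5,interpolation=0),cv2.resize(b[165:210,150:210],None,fx=5,fy=5,interpolation=0)]))
E
```

```text
clock: 8.05
tcp_pos: [0.4671, 0.2442, 0.2143]
eef_rot: [0.005, 0.06, 0.998, 0.002]
contact_force: [0.8, 1.2, 11.3]
finger_gap: 0.0214
grip_force: 60.0
clock: 8.3
tcp_pos: [0.4632, 0.2427, 0.2115]
eef_rot: [-0.0, 0.059, 0.998, -0.0]
contact_force: [0.2, -0.9, -5.6]
finger_gap: 0.022
grip_force: 60.0
clock: 9.05
tcp_pos: [0.4009, 0.1003, 0.2814]
eef_rot: [-0.001, 0.061, 0.998, -0.001]
contact_force: [-0.1, 0.2, -5.4]
finger_gap: 0.0214
grip_force: 60.0
```

View pics/g3.png

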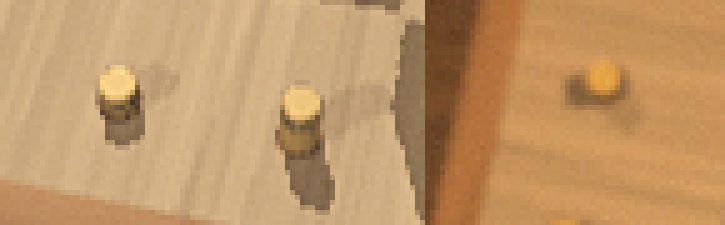

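```bash
cat >> h.py <<'E'
def top(im,x0,x1,y0=238,y1=258):
    g=cv2.cvtColor(im,cv2.COLOR_BGR2HSV)[y0:y1,x0:x1,2].astype(float);w=np.clip(g-212,0,25)
    n,l,s,c=cv2.connectedComponentsWithStats((w>0).astype(np.uint8));k=1+np.argmax(s[1:,4]);w=w*(l==k)
    Y,X=np.mgrid[y0:y1,x0:x1];return np.array([(w*X).sum(),(w*Y).sum()])/w.sum(),s[k,4]
def zy(p,y):
    o,d=ray("side",p);return (o+d*(y-o[1])/d[1])[2]*1e3
E
python3 - <<'E'
from h import *
for f in("pics/side0.png","pics/s2.png"):
    im=cv2.imread(f);s=top(im,230,246);t=top(im,267,283)
    print(s,t,"set z",zy(s[0],.2234),"tall z",[round(zy(t[0],.2234+d),1) for d in(.0125,.0134,.014)])
E
```

```text
(array([237.99634146, 246.10609756]), np.int32(38)) (array([274.87294469, 246.64573991]), np.int32(37)) set z 77.12087376212884 tall z [np.float64(104.8), np.float64(106.2), np.float64(107.2)]
(array([237.94827586, 245.92780172]), np.int32(48)) (array([274.79754601, 250.02453988]), np.int32(40)) set z 77.9272020966294 tall z [np.float64(89.7), np.float64(91.2), np.float64(92.2)]
```

```bash
python3 -m inch '[[[0,0,0],[20,50,0],0],[[0,0,0],[20,50,0],0],[[0,0,0],[20,40,0],0],[[0,0,0],[0,0,-40],0],[[0,0,0],[0,0,-10],0],[[0,0,0],[0,0,0],0],[[0,0,0],[0,0,-32.5],0],[[0,0,0],[0,0,0],0],[[0,0,0],[0,0,0],0]]' 60; python3 -m inch '[[[0,0,0],[0,0,40],0],[[0,0,0],[0,0,42.5],0],[[0,0,0],[-20,-40,0],0],[[0,0,0],[-20,-50,0],0],[[0,0,0],[-20,-50,0],0],[[0,0,0],[0,0,0],0]]' 60
python3 - <<'E'
from h import *
for i in range(4):
    im=cams.camera("side")[:,:,::-1].copy()
    s=top(im,230,246);t=top(im,267,283,240,262)
    print(s,t,"set z",zy(s[0],.2234),"tall z",[round(zy(t[0],.2234+d),1) for d in(.0125,.0134,.014)])
cv2.imwrite("pics/s3.png",im);b=cams.camera("top")[:,:,::-1];cv2.imwrite("pics/t3.png",b)
cv2.imwrite("pics/g4.png",np.hstack([cv2.resize(im[230:275,215:300],None,fx=5,fy=5,interpolation=0),cv2.resize(b[165:210,150:210],None,fx=5,fy=5,interpolation=0)]))
E
```

```text
clock: 10.28
tcp_pos: [0.4633, 0.2426, 0.1993]
eef_rot: [0.0, 0.06, 0.998, -0.0]
contact_force: [0.0, 0.3, -5.4]
finger_gap: 0.0217
grip_force: 60.0
clock: 11.02
tcp_pos: [0.4008, 0.1002, 0.2814]
eef_rot: [-0.001, 0.061, 0.998, -0.001]
contact_force: [1.4, 0.3, -4.8]
finger_gap: 0.0215
grip_force: 60.0
(array([237.95591398, 245.89569892]), np.int32(48)) (array([274.46826347, 252.3748503 ]), np.int32(41)) set z 78.07662429170914 tall z [np.float64(78.9), np.float64(80.4), np.float64(81.4)]
(array([237.93783494, 245.90032154]), np.int32(48)) (array([274.48125756, 252.36275695]), np.int32(41)) set z 78.05056630129093 tall z [np.float64(78.9), np.float64(80.4), np.float64(81.4)]
(array([237.9600863 , 245.96332255]), np.int32(48)) (array([274.47400242, 252.36517533]), np.int32(41)) set z 77.76725111166216 tall z [np.float64(78.9), np.float64(80.4), np.float64(81.4)]
(array([237.94539615, 245.89186296]), np.int32(53)) (array([274.47228916, 252.3746988 ]), np.int32(41)) set z 78.09141701813604 tall z [np.float64(78.9), np.float64(80.4), np.float64(81.4)]
```

View pics/g4.png

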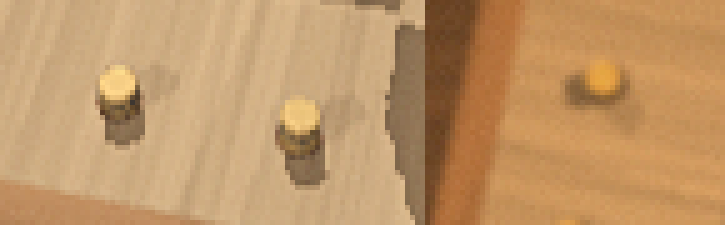

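The tall dog top (side (274.5,252.4)) is still about 2–3 mm above the set one (237.9,245.9). One short light blow more.

```bash
python3 -m inch '[[[0,0,0],[20,50,0],0],[[0,0,0],[20,50,0],0],[[0,0,0],[20,40,0],0],[[0,0,0],[0,0,-45],0],[[0,0,0],[0,0,-25],0],[[0,0,0],[0,0,0],0],[[0,0,0],[0,0,-15.5],0],[[0,0,0],[0,0,0],0],[[0,0,0],[0,0,0],0]]' 60; python3 -m inch '[[[0,0,0],[0,0,40],0],[[0,0,0],[0,0,45.5],0],[[0,0,0],[-20,-40,0],0],[[0,0,0],[-20,-50,0],0],[[0,0,0],[-20,-50,0],0],[[0,0,0],[0,0,0],0]]' 60
python3 - <<'E'
from h import *
for i in range(2):
    im=cams.camera("side")[:,:,::-1].copy()
    s=top(im,230,246);t=top(im,267,283,240,262)
    print(s,t,"set z",zy(s[0],.2234),"tall z",[round(zy(t[0],.2234+d),1) for d in(.0125,.0134,.014)])
cv2.imwrite("pics/s4.png",im)
# slab front edge (the +y top edge) and dogs line, side view, at plane heights
h=cv2.cvtColor(im,cv2.COLOR_BGR2HSV)
P=[]
for x in range(205,305,3):
    col=h[255:305,x,1].astype(float);g=np.convolve(col,[-1,-1,-1,0,1,1,1],'valid')  # flipped kernel: falls->neg
    k=np.argmax(np.abs(g));P.append(onz("side",(x,255+k+3),.06)[:2]*1e3)
P=np.array(P);l=cv2.fitLine(P.astype(np.float32),cv2.DIST_HUBER,0,.01,.01).ravel();print("edge angle",np.degrees(np.arctan(l[1]/l[0])),l,P[::6])
E
```

```text
clock: 12.4
tcp_pos: [0.4632, 0.2428, 0.1956]
eef_rot: [0.0, 0.059, 0.998, -0.0]
contact_force: [0.5, 0.9, -4.6]
finger_gap: 0.0218
grip_force: 60.0
clock: 13.15
tcp_pos: [0.4008, 0.1002, 0.2808]
eef_rot: [-0.001, 0.061, 0.998, -0.001]
contact_force: [0.0, 0.1, -5.0]
finger_gap: 0.0218
grip_force: 60.0
(array([237.96355841, 245.88960343]), np.int32(53)) (array([274.4278607 , 253.01492537]), np.int32(41)) set z 78.10664892863406 tall z [np.float64(75.9), np.float64(77.4), np.float64(78.4)]
(array([237.94331551, 245.90481283]), np.int32(49)) (array([274.44636252, 253.02589396]), np.int32(41)) set z 78.031415977864 tall z [np.float64(75.8), np.float64(77.4), np.float64(78.4)]
edge angle -8.918743 [ 9.8790920e-01 -1.5503356e-01  5.3093439e+02  2.8796964e+02] [[673.0431959  265.09129874]
 [628.71294906 272.80307132]
 [585.05457297 280.39796401]
 [542.21787543 285.31077083]
 [499.77557439 292.71310366]
 [457.96343132 300.00553108]]
```

Level within about 1 mm (side edge angle −8.9°). Now I return the mallet to its old place.

```bash
python3 -m inch '[[[0,0,0],[8,-30,0],0],[[0,0,0],[8,-50,0],0],[[0,0,0],[9,-50,0],0],[[0,0,0],[9,-50,0],0],[[0,0,0],[9,-50,0],0],[[0,0,0],[9,-50,0],0],[[0,0,0],[9,-50,0],0],[[0,0,0],[9,-50,0],0],[[0,0,0],[9,-50,0],0],[[0,0,0],[8,-46,0],0]]' 60;python3 -m inch '[[[0,0,0],[0,0,-20],0],[[0,0,0],[0,0,-45],0],[[0,0,0],[0,0,-45],0],[[0,0,0],[0,0,-30],0],[[0,0,0],[0,0,-12],0],[[0,0,0],[0,0,-5],0],[[0,0,0],[0,0,0],0]]' 60;python3 -m inch '[[[0,0,0],[0,0,-3],0],[[0,0,0],[0,0,-2],0],[[0,0,0],[0,0,0],0]]' 60
```

```text
clock: 14.5
tcp_pos: [0.4919, -0.3745, 0.2804]
eef_rot: [0.0, 0.059, 0.998, -0.0]
contact_force: [0.7, 0.3, -3.8]
finger_gap: 0.0216
grip_force: 60.0
clock: 15.38
tcp_pos: [0.4911, -0.3736, 0.1244]
eef_rot: [0.001, 0.059, 0.998, -0.001]
contact_force: [-0.6, -0.8, -4.7]
finger_gap: 0.0219
grip_force: 60.0
clock: 15.75
tcp_pos: [0.4901, -0.3732, 0.1189]
eef_rot: [0.0, 0.059, 0.998, -0.0]
contact_force: [-0.4, 0.3, -5.5]
finger_gap: 0.0215
grip_force: 60.0
```

```bash
python3 -m inch '[[[0,0,0],[0,0,-1.5],0],[[0,0,0],[0,0,0],0],[[0,0,0],[0,0,0],20],[[0,0,0],[0,0,0],60],[[0,0,0],[0,0,0],100],[[0,0,0],[0,0,0],100],[[0,0,0],[0,0,0],100],[[0,0,0],[0,0,0],100]]' 60;python3 -m inch '[[[0,0,0],[0,0,15],100],[[0,0,0],[0,0,30],100],[[0,0,0],[0,0,45],100],[[0,0,0],[0,0,45],100],[[0,0,0],[0,0,40],100],[[0,0,0],[0,0,0],100]]' 60
python3 - <<'E'
from h import *
T=cams.camera("top")[:,:,::-1].copy();S=cams.camera("side")[:,:,::-1].copy();cv2.imwrite("pics/t5.png",T);cv2.imwrite("pics/s5.png",S)
V=cv2.resize(np.hstack([S[50:310,170:350],T[130:390,130:450][:260]]),None,fx=1.6,fy=1.6);print(V.shape);cv2.imwrite("pics/g5.png",V)
E
```

```text
clock: 16.75
tcp_pos: [0.4902, -0.3732, 0.1171]
eef_rot: [0.0, 0.059, 0.998, -0.0]
contact_force: [0.4, 0.3, 0.5]
finger_gap: 0.0677
grip_force: 0.0
clock: 17.5
tcp_pos: [0.4916, -0.3745, 0.2971]
eef_rot: [0.003, 0.059, 0.998, -0.003]
contact_force: [0.1, 0.4, 0.2]
finger_gap: 0.0878
grip_force: 0.0Traceback (most recent call last):
  File "<stdin>", line 3, in <module>
    return _nx.concatenate(arrs, 1, dtype=dtype, casting=casting)
           ~~~~~~~~~~~~~~~^^^^^^^^^^^^^^^^^^^^^^^^^^^^^^^^^^^^^^^
ValueError: all the input array dimensions except for the concatenation axis must match exactly, but along dimension 0, the array at index 0 has size 260 and the array at index 1 has size 254
```

```bash
python3 -m inch '[[[0,0,-0.178],[0,20,0],100],[[0,0,-0.178],[0,30,0],100],[[0,0,-0.178],[1,40,0],100],[[0,0,-0.178],[1,40,0],100],[[0,0,-0.178],[1,40,0],100],[[0,0,-0.178],[1,40,0],100],[[0,0,-0.178],[1,38,0],100],[[0,0,-0.178],[0,0,0],100],[[0,0,-0.178],[0,0,0],100],[[0,0,0],[0,0,0],100]]' 60;python3 -m inch '[[[0,0,0],[0,0,-40],100],[[0,0,0],[0,0,-40],100],[[0,0,0],[0,0,-25],100],[[0,0,0],[0,0,0],100],[[0,0,0],[0,0,0],100]]' 60
python3 - <<'E'
from h import *
T=cams.camera("top")[:,:,::-1].copy();S=cams.camera("side")[:,:,::-1].copy();cv2.imwrite("pics/t6.png",T);cv2.imwrite("pics/s6.png",S)
V=cv2.resize(np.hstack([S[60:310,170:350],T[130:380,130:450]]),None,fx=1.6,fy=1.6);cv2.imwrite("pics/g6.png",V)
E
```

```text
clock: 18.85
tcp_pos: [0.4943, -0.1247, 0.2907]
eef_rot: [-0.001, 0.757, 0.653, -0.001]
contact_force: [0.0, -0.2, 0.6]
finger_gap: 0.0881
grip_force: 0.0
clock: 19.48
tcp_pos: [0.4954, -0.1254, 0.1875]
eef_rot: [0.0, 0.758, 0.653, 0.0]
contact_force: [0.3, 0.6, 1.3]
finger_gap: 0.0877
grip_force: 0.0
```

View pics/g6.png

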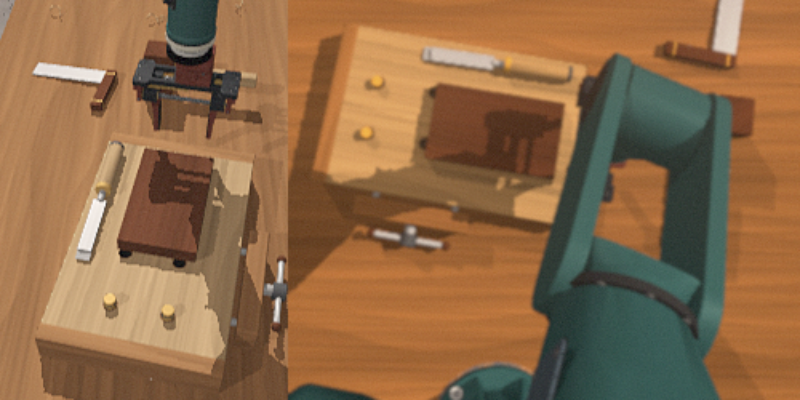

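The gripper stands behind the board's back end, the dogs are visible and unmoved, and the mallet rests on the bench. I lower and push along the slab's y.

```bash
python3 -m inch '[[[0,0,0],[0,0,-20],100],[[0,0,0],[0,0,-20],100],[[0,0,0],[0,0,0],100],[[0,0,0],[1.5,10,0],100],[[0,0,0],[1.5,10,0],100],[[0,0,0],[1.5,10,0],100],[[0,0,0],[1.5,10,0],100],[[0,0,0],[1.5,10,0],100]]' 60; python3 -m inch '[[[0,0,0],[1.5,10,0],100],[[0,0,0],[1.5,10,0],100],[[0,0,0],[1.5,10,0],100],[[0,0,0],[1.5,10,0],100],[[0,0,0],[0.8,5,0],100],[[0,0,0],[0,0,0],100]]' 60
python3 - <<'E'
from h import *
S=cams.camera("side")[:,:,::-1].copy();cv2.imwrite("pics/s7.png",S)
V=cv2.resize(S[120:290,170:350],None,fx=3,fy=3);cv2.imwrite("pics/g7.png",V)
E
```

```text
clock: 20.58
tcp_pos: [0.5035, -0.0753, 0.1479]
eef_rot: [0.001, 0.758, 0.653, 0.0]
contact_force: [-1.2, -5.2, 4.0]
finger_gap: 0.0876
grip_force: 2.8
clock: 21.32
tcp_pos: [0.51, -0.0297, 0.1476]
eef_rot: [0.001, 0.758, 0.653, 0.0]
contact_force: [-0.8, -1.6, 0.7]
finger_gap: 0.0877
grip_force: 0.6
```

View pics/g7.png

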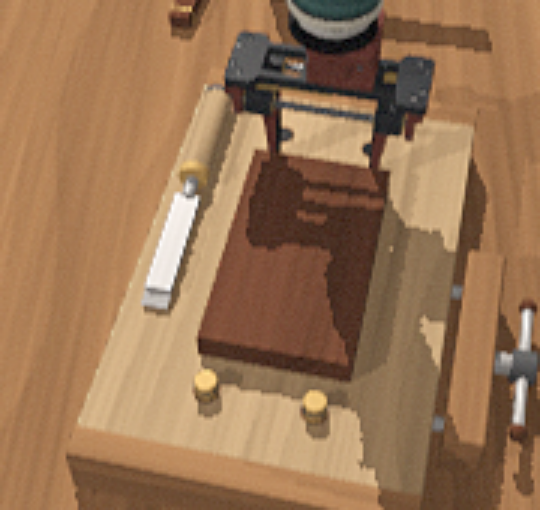

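The board slides square, its front edge (200–352, 375) about 24 mm short of the dogs (206,385) and (315,408).

```bash
python3 -m inch '[[[0,0,0],[0.8,5,0],100],[[0,0,0],[0.8,5,0],100],[[0,0,0],[0.8,5,0],100],[[0,0,0],[0.4,3,0],100]]' 60; for i in 1; do python3 -m inch '[[[0,0,0],[0.3,2,0],100],[[0,0,0],[0.3,2,0],100]]' 60;  done; python3 -m inch '[[[0,0,0],[0.2,1,0],100],[[0,0,0],[0.2,1,0],100]]' 60
```

```text
clock: 21.88
tcp_pos: [0.5123, -0.0125, 0.1473]
eef_rot: [0.0, 0.758, 0.652, -0.0]
contact_force: [-0.8, -5.7, 4.2]
finger_gap: 0.0876
grip_force: 2.9
clock: 22.12
tcp_pos: [0.5129, -0.0087, 0.1473]
eef_rot: [0.0, 0.758, 0.652, -0.0]
contact_force: [-0.6, -5.3, 4.1]
finger_gap: 0.088
grip_force: 2.9
clock: 22.38
tcp_pos: [0.5131, -0.0076, 0.1474]
eef_rot: [0.001, 0.758, 0.652, -0.001]
contact_force: [-3.0, -13.1, 5.1]
finger_gap: 0.0877
grip_force: 6.7
```

```bash
python3 -m inch '[[[0,0,0],[0.2,1,0],100],[[0,0,0],[0,0,0],100]]' 60; python3 -m inch '[[[0,0,0],[0.2,1,0],100],[[0,0,0],[0,0,0],100],[[0,0,0],[0,0,0],100]]' 60
```

```text
clock: 22.62
tcp_pos: [0.5131, -0.0074, 0.1474]
eef_rot: [0.001, 0.758, 0.652, -0.002]
contact_force: [-3.7, -15.1, 5.1]
finger_gap: 0.0877
grip_force: 7.6
clock: 23.0
tcp_pos: [0.5132, -0.0072, 0.1474]
eef_rot: [0.002, 0.758, 0.653, -0.002]
contact_force: [-3.9, -18.5, 5.2]
finger_gap: 0.0875
grip_force: 9.7
```

Stalled firmly on the dogs. I back off, rise and look.

```bash
python3 -m inch '[[[0,0,0],[-1.5,-10,0],100],[[0,0,0],[-3,-20,0],100],[[0,0,0],[-3,-20,0],100],[[0,0,0],[0,0,40],100],[[0,0,0],[0,0,50],100],[[0,0,0],[-8,-50,40],100],[[0,0,0],[-8,-50,0],100],[[0,0,0],[0,0,0],100],[[0,0,0],[0,0,0],100]]' 60
python3 - <<'E'
from h import *
T=cams.camera("top")[:,:,::-1].copy();S=cams.camera("side")[:,:,::-1].copy();cv2.imwrite("pics/t8.png",T)
s=top(S,230,246);t=top(S,267,283,240,262)
print(s,t,zy(s[0],.2234),zy(t[0],.2374))
V=cv2.resize(np.hstack([S[60:290,170:350],T[130:360,130:450]]),None,fx=1.6,fy=1.6);cv2.imwrite("pics/g8.png",V)
E
```

```text
clock: 24.12
tcp_pos: [0.4899, -0.1519, 0.2752]
eef_rot: [-0.001, 0.758, 0.652, 0.0]
contact_force: [-0.1, 0.0, 0.3]
finger_gap: 0.0878
grip_force: 0.0
(array([237.7274276 , 246.98977853]), np.int32(28)) (array([274.07952286, 254.05765408]), np.int32(28)) 72.97046328553358 73.49000166891983
```

View pics/g8.png

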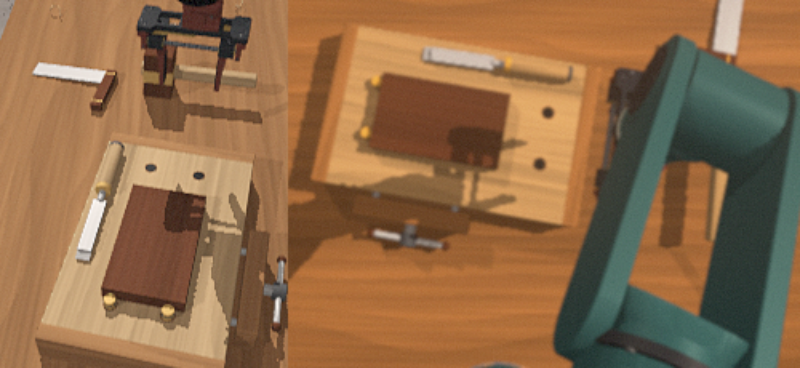

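The board lies against both dogs (top view: dogs at (376,81) and (365,132), front edge right behind them), and the mallet stands on the bench. I check centring and squareness before handing in.

Run:
```python
from h import *
T=cv2.imread("pics/t8.png")
h=cv2.cvtColor(T,cv2.COLOR_BGR2HSV);m=cv2.inRange(h,(3,110,30),(14,255,130))
M=np.zeros_like(m);M[170:240,170:280]=m[170:240,170:280];M=cv2.morphologyEx(M,cv2.MORPH_OPEN,np.ones((7,7)))
c=max(cv2.findContours(M,0,1)[0],key=cv2.contourArea)[:,0].astype(float)
r,P=rect("top",c,.087);print(r)
u=np.array([np.cos(np.radians(8.7)),-np.sin(np.radians(8.7))]);v=np.array([-u[1],u[0]])
d=np.array(r[0])-np.array([553,230.5]);print("x off",d@u,"front y",150+d@v+110)
```

```text
((529.5109252929688, 113.7801284790039), (218.80416870117188, 129.75723266601562), 81.87577819824219)
x off -5.563663249276949 front y 141.07014382536664
```

```bash
python3 -c "
from cell import job
print(job.close_job())"
```

```text
the job is handed in; nothing more can be done
None
```

The job is handed in, with no verdict returned. My last camera measurements put the dogs' tops level within about 1 mm, the mallet back on the bench, and the board square against both dogs, about 6 mm off centre.

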